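# Lay a pump bottle down in the leak-test rack

## Robot

A 6-joint arm with a two-finger parallel gripper is mounted at the origin on the work surface. World frame = base frame: x ahead of the robot, y to its left, z up, the work surface at z = 0. Lengths are in m, angles in rad, forces in N, time in s.
With the tool pointing down it reaches from about 0.35 to 1 m from the base axis. Payload 7.1 kg.
Tool frame: the origin (TCP) lies between the finger pads; the fingertips stand 22 mm ahead of it and the grasp point (between the pads) lies 3 mm ahead of it; x points along the fingers, y is the direction in which the jaws open and shut, and the axes are right-handed (so a half turn about x gives the same grasp; the last joint's range is limited). The gripper opens to 85 mm and grips with 20 to 120 N. Pads are 22 mm wide; open, the fingers measure 114 mm over their backs; the gripper's body (76 mm by 85 mm) begins 54 mm behind the grasp point. The pads swing forward as they close: fully open they stand 13 mm farther back than shut.
Start: joints at [-1.148, 0.423, 1.63, -0, 1.089, -0.019], TCP at [0.267, -0.565, 0.253] pointing down, gripper open.
Joint ranges: [-3, 3], [-0.9, 2.11], [0.09, 2.58], [-1.31, 4.45], [0.11, 2.69], [-2.54, 2.54]. Speed limits (rad/s): [2.39, 2.39, 3.01, 3.14, 3.14, 3.14].

## Interface

Orientations are given as a rotation vector (axis times angle).
In Python, from rig import manip gives the robot as it stands. The module is installed in compiled form; this text tells all that it offers. Calls block until the motion is done:
- manip.move_to(position, orientation): joint-space move of the TCP to a pose.
- manip.servo_line(position, orientation=None, rate=0.15): straight line of the TCP; orientation=None keeps the orientation; rate is the mean speed in m/s.
- manip.set_joints(angles): joint-space move.
- manip.command_gripper(opening, f_grip=None): finger opening in m; f_grip is the grip in N (None keeps the last); returns when the fingers have stopped.
- manip.hold(seconds).
- manip.solve_ik(position, orientation): joint angles nearest the present ones, or None.
- manip.camera(name): name is "scene" or "top" or "wrist"; returns a dict with "image" (480x640x3 uint8, red, green, blue), "fx", "fy", "cx", "cy" (pixels), "cam_to_world" (4x4, takes a point from camera to world coordinates); the wrist camera has in their place "mount" (4x4, takes a point from camera to tool coordinates, whose origin is the TCP and whose axes are the tool frame's). Camera axes: x right, y down, z forward; pixel columns grow to the right and rows downward; lengths in m; the calibration is good to about 2 mm. A picture is of the moment at which its call begins: read the wrist's pose just before it. There is no depth.
A pose or a line that the arm cannot do raises manip.IKError and nothing moves.
- manip.sign_off(): hands the job in, once; it reports no verdict.
Readings, each from a call of its own:
- manip.get_time(): time.
- manip.get_joint_positions(): joint angles.
- manip.get_joint_vel(): joint speeds.
- manip.get_tau(): joint torques, N m.
- manip.get_position(): TCP position.
- manip.get_ee_rot(): TCP orientation.
- manip.get_contact_force(): force on the tool from outside, world axes, zero at the start.
- manip.get_torque(): the same for the moment, N m.
- manip.get_width(): finger opening in m.
Only numpy, scipy, OpenCV 4.12 (cv2) and the standard library are available. Lean on these libraries where they do the work, as an engineer would, in place of code of your own. Each camera call takes 0.05 s, during which the arm holds its last target. There are 200 camera calls.

## Task

Lay the blue-banded pump bottle down for its leak test: with the fingertips tip it over the edge of the rack it stands against, and ease it down gently onto its side in its lane, so that it rests on both saddle bars with its cap over the blotting paper. Do not grip it, lift it or let it drop, and leave the orange-banded bottle standing and the other things on the bench alone.

Things in the scene. Friction and masses are not known exactly. Their poses are not given: they have to be found in the camera images.
- sample: the bottle to lay down: white with a bright blue band and pale blue overcap, 50 mm diameter, 185 mm tall, 0.22 to 0.32 kg, loose. Round body to 122 mm up, shoulder to 129 mm, then the 30 mm diameter cap. Origin: centre of its underside, z up its axis to the cap. Starts standing on the rack's ledge before one lane, its side 1 to 3 mm from the front bar's face
- sample_cap (a point): point on the blue-banded bottle's axis at about mid height of its overcap, 160 mm from the underside. The cap is smooth, 30 mm in diameter from 129 to 185 mm up, its top edge slightly rounded
- sample_mid (a point): point on the blue-banded bottle's axis half-way up, 92.5 mm from the underside
- rack: leak-test rack, fixed: steel base plate (3 mm), blue ledge that the bottles stand on (22 mm high, 60 mm deep), then two blue saddle bars 260 mm long. Origin: on the bench under the middle of the front bar's outer face, the stop the bottles stand against. x points to the ledge (x = 0 to 60 mm, about the robot's left), y along the bars, z up. Front bar at x = 0 to -16 mm, rear bar at -80 to -96 mm
- lane_near (a point): middle of the lane nearer the robot (rack y = +65 mm), above the outer face of the front bar, 62.5 mm above the bench: the axis height of a bottle lying there. Axes as the rack's. Each lane is a V notch in each bar: flanks 35 degrees from level, lowest point 32 mm above the bench (10 mm above the ledge); bars are 52 mm high beside the notches
- lane_far (a point): the same for the lane farther from the robot (rack y = -65 mm). Which bottle stands at which lane varies. A bottle tipped towards the rack's -x turns about the front bar's notch edge, where its flanks are 42 mm above the bench; it balances when leaning some 30 degrees, beyond which it falls by itself unless held back from the rack's side
- blotter (a point): middle of the white blotting paper on the rack's base plate, 3.6 mm above the bench; the paper spans rack x = -112 to -224 mm, the plate ends at -235 mm, its side lips are 12 mm high. A bottle lying right has its underside 20 to 35 mm out beyond the front bar's outer face (+x), its cap end 150 to 165 mm to the other side (-x), the cap's lower side 47 mm above the bench
- control: the bottle that stays standing at the other lane: same shape, orange band and dark grey overcap; origin at the centre of its underside
- timer: white bench timer standing on the bench, 30 by 66 by 62 mm tall; origin at the centre of its underside
- beaker: empty glass beaker, 68 mm diameter, 95 mm tall; origin at the centre of its underside
- jar: small amber jar with white lid, 60 mm diameter, 62 mm tall; origin at the centre of its underside

How it is judged:
At the end, for the whole second after the job is handed in: Blue-banded bottle at rest on both saddle bars: level within 7 deg, in line with its lane within 9 deg, axis within 8 mm of the lane's middle and 55-70 mm above the bench, cap middle 115-165 mm from the front bar's outer face. Orange-banded bottle standing within 15 mm, other things within 20 mm (angle between sample's own z axis and vertical between 1.45 and 1.69 rad and angle between the z axis of sample and the x axis of rack, either way round below 0.15 rad and x of sample_cap in the frame of rack between -0.165 and -0.115 m and height (world z) of sample_mid between 0.055 and 0.07 m and (y of sample_mid in the frame of lane_near between -0.008 and 0.008 m or y of sample_mid in the frame of lane_far between -0.008 and 0.008 m) and linear speed of sample below 0.02 m/s and angle between control's own z axis and vertical below 0.1 rad and distance of control from where it was at the start of the episode below 0.015 m and distance of each of timer, beaker, jar from where it was at the start of the episode below 0.02 m); the robot touches nothing.
It fails at once if the blue-banded bottle drops or is knocked over (it turns faster than 4 rad/s) (angular speed of sample above 4 rad/s).
It fails at once if the blue-banded bottle is gripped or pressed hard (more than 15 N from the fingers) (contact force between the fingers and sample above 15 N).
It fails at once if the blue-banded bottle is lifted or carried (its underside leaves the ledge by more than 15 mm while it still stands, or its middle rises above 140 mm) ((angle between sample's own z axis and vertical below 0.25 rad and height (world z) of sample above 0.037 m) or height (world z) of sample_mid above 0.14 m).
It fails at once if the orange-banded bottle is pushed over or shifted more than 15 mm (angle between control's own z axis and vertical above 0.3 rad or distance of control from where it was at the start of the episode above 0.015 m).
It fails at once if the timer, beaker or jar is shifted more than 20 mm (distance of any of timer, beaker, jar from where it was at the start of the episode above 0.02 m).
It also fails if it takes over 58 s, if anything falls off the work surface, if the arm or the gripper's body presses on something with over 40 N, if the wrist force passes 120 N, or if a joint passes its speed limit or range.

## Working session

There is one attempt and no reset: what is moved stays moved. The work goes in short steps, each a Python script; the robot and the scene stay as the last script left them, time stands still between calls to the robot, and variables do not carry over. Pictures are saved under pics/ and viewed, about 8 in all and at most 12, crops included, and the job is handed in when it is done.

```bash
mkdir -p pics; python3 - <<'E'
from rig import manip
import cv2,numpy as np
for n in ("scene","top"):
    c=manip.camera(n); cv2.imwrite(f"pics/{n}0.png",c["image"][:,:,::-1]); print(n,c["fx"],c["fy"],c["cx"],c["cy"]); print(np.round(c["cam_to_world"],4).tolist())
print(manip.get_ee_rot(),manip.get_time(),manip.get_width())
E
```

```text
scene 537.3774737477629 537.3774737477629 325.32010355319426 227.93095978270952
[[-0.7733, 0.3721, -0.5133, 1.0745], [0.6338, 0.4314, -0.6421, 0.7042], [-0.0175, -0.8219, -0.5694, 0.6621], [0.0, 0.0, 0.0, 1.0]]
top 484.3616429999081 484.3616429999081 312.80526060242664 238.6133220180695
[[-0.0029, -0.9914, 0.131, 0.4671], [-0.9999, 0.0011, -0.0143, 0.1436], [0.014, -0.131, -0.9913, 1.0678], [0.0, 0.0, 0.0, 1.0]]
[ 1.97694402  0.44549444 -1.97752277] 0.1 0.0855247417794045
```

View pics/scene0.png

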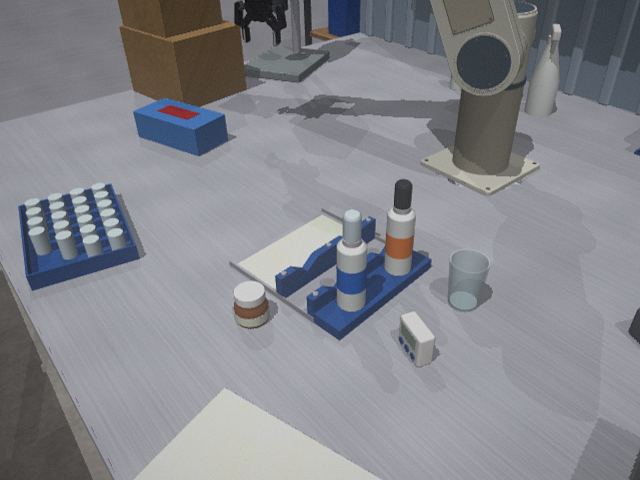

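View pics/top0.png

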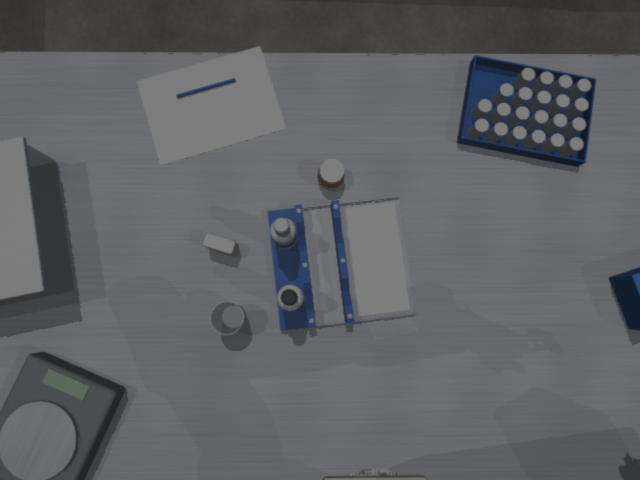

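```bash
python3 - <<'E'
import cv2
a=cv2.imread("pics/top0.png")[155:340,200:430]
cv2.imwrite("pics/topc.png",cv2.resize(a,None,fx=3.2,fy=3.2,interpolation=cv2.INTER_CUBIC))
a=cv2.imread("pics/scene0.png")[170:370,220:500]
cv2.imwrite("pics/scenec.png",cv2.resize(a,None,fx=2.8,fy=2.8,interpolation=cv2.INTER_CUBIC))
E
```

```text
(no output)
```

View pics/topc.png

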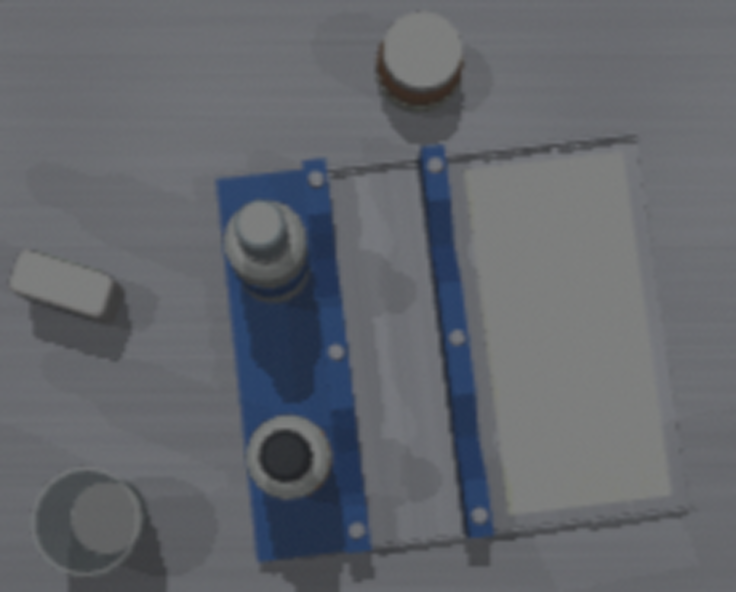

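View pics/scenec.png

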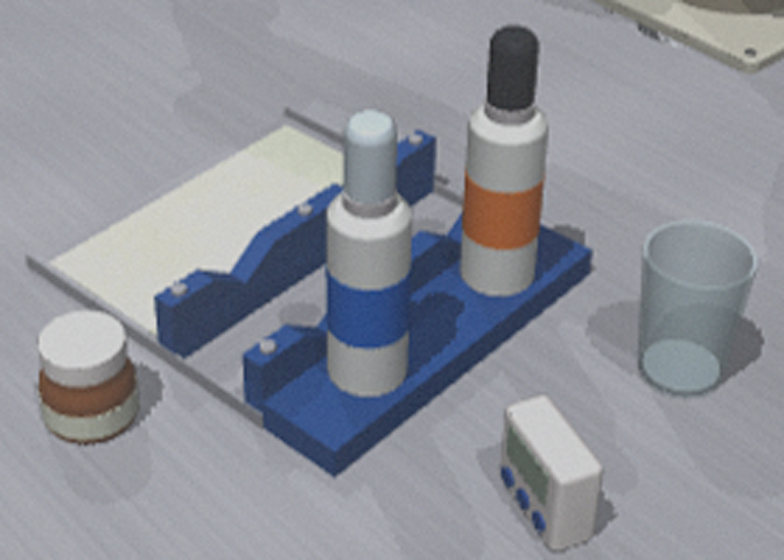

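```bash
cat > geo.py <<'E'
import numpy as np
from rig import manip
def ray(c,u,v,z):
    T=np.array(c["cam_to_world"]); d=T[:3,:3]@[(u-c["cx"])/c["fx"],(v-c["cy"])/c["fy"],1]
    return T[:3,3]+d*(z-T[2,3])/d[2]
def proj(c,p):
    T=np.array(c["cam_to_world"]); q=T[:3,:3].T@(np.array(p)-T[:3,3]); return q[:2]/q[2]*c["fx"]+[c["cx"],c["cy"]]
E
python3 - <<'E'
from geo import *
c=manip.camera("top"); s=manip.camera("scene")
f=lambda x,y,z: ray(c,200+(x+.5)/3.2-.5,155+(y+.5)/3.2-.5,z)
g=lambda x,y,z: ray(s,220+(x+.5)/2.8-.5,170+(y+.5)/2.8-.5,z)
F=np.array([f(*p,.053) for p in((316,178),(336,352),(357,530))]);R=np.array([f(*p,.053) for p in((435,164),(457,338),(479,515))])
F2=np.array([g(*p,.053) for p in((268,346),)]);R2=np.array([g(*p,.053) for p in((179,288),(305,210),(416,139))])
print(F.round(4),R.round(4),"scene",F2.round(4),R2.round(4),sep="\n")
for A,B in((F,R),):
    yd=A[2]-A[0]+B[2]-B[0]; yd[2]=0; yd/=np.linalg.norm(yd); xd=np.array([yd[1],-yd[0],0])
    m=(A.mean(0)+B.mean(0))/2; O=m+.048*xd; O[2]=0
    print("O",O.round(4),"x",xd.round(4),"y",yd.round(4), "gap",(A.mean(0)-B.mean(0))@xd)
    for n,p in(("cap",f(261,222,.205)),("ctl",f(286,456,.205)),("capscene",g(370,124,.205)),("ctlscene",g(514,38,.205)),("timer",f(62,275,.062)),("jar",f(424,50,.062)),("beaker",f(90,521,.095))):
        d=p-O; print(n,p.round(4),"rack",(d@xd).round(4),(d@yd).round(4))
    d=R2.mean(0)-O; print("R2 rack",d@xd,d@yd)
E
```

```text
[[0.6621 0.1595 0.053 ]
 [0.5461 0.1463 0.053 ]
 [0.4309 0.1328 0.053 ]]
[[0.6716 0.0802 0.053 ]
 [0.5552 0.0668 0.053 ]
 [0.4402 0.0538 0.053 ]]
scene
[[0.6613 0.1567 0.053 ]]
[[0.6702 0.0768 0.053 ]
 [0.5562 0.0648 0.053 ]
 [0.4399 0.0507 0.053 ]]
O [0.5456 0.1542 0.    ] x [-0.1141  0.9935  0.    ] y [-0.9935 -0.1141  0.    ] gap 0.079827891521363
cap [0.6077 0.1881 0.205 ] rack 0.0265 -0.0656
ctl [0.4768 0.1735 0.205 ] rack 0.027 0.0661
capscene [0.6073 0.1863 0.205 ] rack 0.0248 -0.065
ctlscene [0.4787 0.1723 0.205 ] rack 0.0256 0.0643
timer [0.5961 0.325  0.062 ] rack 0.1639 -0.0697
jar [0.7472 0.0874 0.062 ] rack -0.0894 -0.1927
beaker [0.4385 0.2983 0.095 ] rack 0.1554 0.0899
R2 rack -0.0906813849457018 0.0005004293316289539
```

```bash
cat >> geo.py <<'E'
from scipy.spatial.transform import Rotation as Ro
O=np.array([.5455,.1536,0]); X=np.array([-.1141,.9935,0]); Y=np.array([-.9935,-.1141,0]); Z=np.array([0,0,1.])
YL=-.0655; SGN=1; TIP=.018
W=lambda x,z,y=YL: O+x*X+y*Y+z*Z
def rot(phi):            # tool tilted by phi (rad) with the bottle, jaws in the tipping plane
    a=np.sin(phi)*X-np.cos(phi)*Z; j=SGN*(np.cos(phi)*X+np.sin(phi)*Z)
    return Ro.from_matrix(np.c_[a,j,np.cross(a,j)]).as_rotvec()
def axis_pt(th,h):       # point h up the bottle's axis (rack x,z) when leaning th
    u=np.array([-np.sin(th),np.cos(th)]); n=np.array([np.cos(th),np.sin(th)]); d=np.degrees(th)
    if d<18: return np.array([.002,.022])+.025*n+h*u
    s0=np.interp(d,[18,30,65],[.0196,.021,.027])
    return np.array([0,.042])+.0205*n+(h-s0)*u
def phi_of(th,dmax=20): return th-np.radians(np.interp(np.degrees(th),[20,90],[0,dmax]))
def pose(th,h=.150,off=0.,dmax=20):
    phi=phi_of(th,dmax); p=axis_pt(th,h); a=np.array([np.sin(phi),-np.cos(phi)]); j=np.array([np.cos(phi),np.sin(phi)])
    p=p-TIP*a+off*j
    return W(*p),rot(phi)
E
python3 - <<'E'
import geo; from geo import *
for s in(1,-1):
    geo.SGN=s
    for d in(0,30,60,75,90):
        p,r=pose(np.radians(d)); q=manip.solve_ik(p,r); print(s,d,p.round(3),None if q is None else np.round(q,2))
E
```

```text
1 0 [0.607 0.188 0.19 ] [ 0.28  0.51  1.65 -0.    0.98 -1.4 ]
1 30 [0.617 0.106 0.18 ] [-0.05  0.56  1.68  0.54  1.06 -2.04]
1 60 [0.623 0.051 0.134] [-0.26  0.76  1.62  0.82  1.28 -2.4 ]
1 75 [0.625 0.033 0.103] [-0.32  0.89  1.57  0.91  1.41 -2.52]
1 90 [0.627 0.022 0.069] None
-1 0 [0.607 0.188 0.19 ] [0.28 0.51 1.65 0.   0.98 1.74]
-1 30 [0.617 0.106 0.18 ] [-0.05  0.56  1.68  0.54  1.06  1.1 ]
-1 60 [0.623 0.051 0.134] [-0.26  0.76  1.62  0.82  1.28  0.74]
-1 75 [0.625 0.033 0.103] [-0.32  0.89  1.57  0.91  1.41  0.62]
-1 90 [0.627 0.022 0.069] [-0.37  1.03  1.5   0.99  1.54  0.54]
```

```bash
sed -i 's/SGN=1/SGN=-1/' geo.py; python3 - <<'E'
from geo import *
import cv2
p0=manip.get_position(); manip.servo_line([p0[0],p0[1],.36],rate=.2)
manip.command_gripper(.05,20)
p,r=pose(0.)
manip.move_to(p+[0,0,.15],r)
manip.servo_line(p+[0,0,.05],rate=.15)
c=manip.camera("scene"); im=c["image"][:,:,::-1]
cv2.imwrite("pics/s1.png",cv2.resize(im[60:340,240:500],None,fx=2.1,fy=2.1))
print(manip.get_time(),manip.get_width(),manip.get_contact_force().round(2), manip.get_position().round(4),p)
E
```

```text
5.0917 0.04972702292548719 [ 0.03 -0.61 -0.18] [0.6083 0.188  0.2413] [0.60749355 0.18789805 0.19      ]
```

View pics/s1.png

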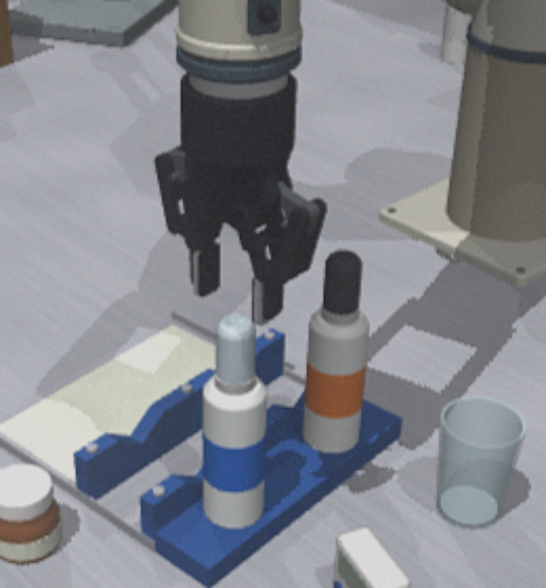

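```bash
cat > tip.py <<'E'
from geo import *
import cv2
def go(d0,d1,step=3,rate=.025,**k):
    for d in np.arange(d0+step,d1+1e-6,step):
        p,r=pose(np.radians(d),**k); manip.servo_line(p,r,rate=rate)
        f=manip.get_contact_force(); print(int(d),round(manip.get_time(),2),(f@X).round(2),(f@Y).round(2),f[2].round(2),flush=True)
        if np.linalg.norm(f)>9: print("STOP");break
def snap(n):
    im=manip.camera("scene")["image"][:,:,::-1]
    cv2.imwrite(f"pics/{n}.png",cv2.resize(im[110:350,210:480],None,fx=2.2,fy=2.2))
E
python3 - <<'E'
from tip import *
p,r=pose(0.)
for dz in(.025,0): manip.servo_line(p+[0,0,dz],r,rate=.06); print(manip.get_contact_force().round(2))
go(0,39)
snap("s2")
E
```

```text
[-0.44  0.08  0.59]
[-0.1  -0.1   0.11]
3 6.73 -0.38 0.09 -0.02
6 7.24 0.82 0.53 0.33
9 7.75 0.83 0.25 0.13
12 8.26 0.97 0.5 1.06
15 8.77 -0.43 -0.47 0.28
18 9.28 0.16 -0.05 0.36
21 9.74 -0.15 0.38 0.2
24 10.19 0.85 -0.47 0.91
27 10.64 -0.13 0.82 -0.39
30 11.09 -0.89 -0.3 1.12
33 11.54 0.12 0.11 0.04
36 11.99 -0.62 0.23 0.05
39 12.43 -0.7 0.17 0.09
```

View pics/s2.png

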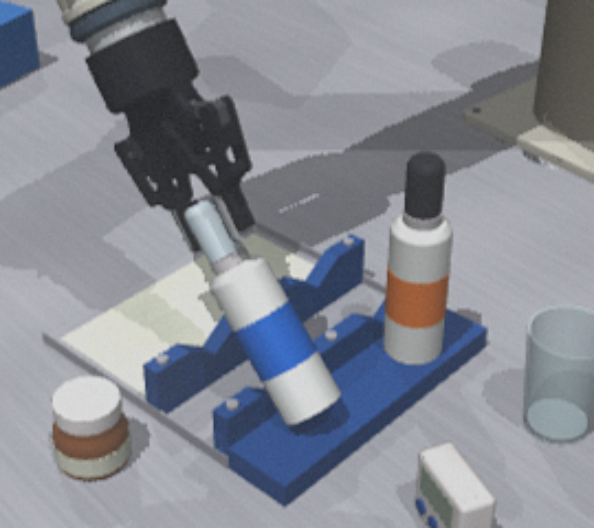

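```bash
python3 - <<'E'
from tip import *
go(39,75)
snap("s3")
E
```

```text
42 12.93 0.67 -0.59 -0.25
45 13.37 -0.73 -0.41 0.24
48 13.81 -0.4 -0.19 1.0
51 14.25 -0.46 0.03 -0.26
54 14.69 -0.07 0.26 -1.01
57 15.13 0.17 0.31 -0.36
60 15.57 -0.17 0.09 0.66
63 16.01 -0.12 0.38 -0.97
66 16.44 0.86 0.62 -0.93
69 16.88 -0.48 -0.21 -0.18
72 17.32 -0.2 -0.18 -0.81
75 17.77 0.2 -1.27 0.48
```

View pics/s3.png

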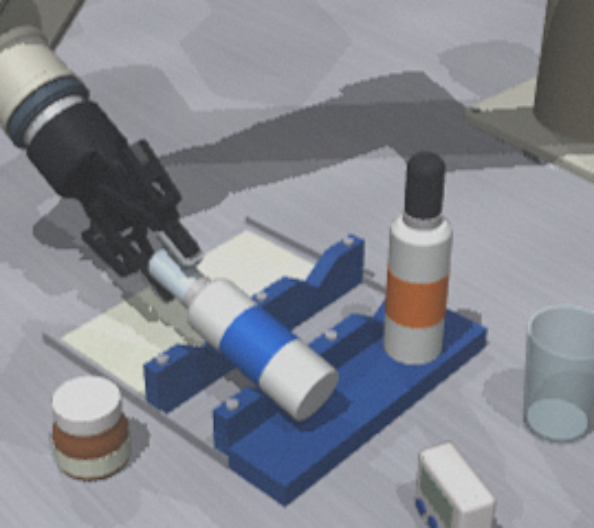

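```bash
python3 - <<'E'
from tip import *
go(75,90,rate=.02)
p,r=pose(np.radians(90),off=-.004); manip.servo_line(p,r,rate=.015); print(manip.get_contact_force().round(2),manip.get_position(),p)
snap("s4")
E
```

```text
78 18.32 0.59 -0.29 0.66
81 18.83 0.02 0.74 -0.91
84 19.34 0.79 0.66 -0.93
87 19.85 0.13 -0.34 -0.21
90 20.36 -0.82 -0.15 1.32
[-0.07  0.92  0.49] [0.62667991 0.02071697 0.06491   ] [0.62669459 0.02070934 0.06489759]
```

View pics/s4.png

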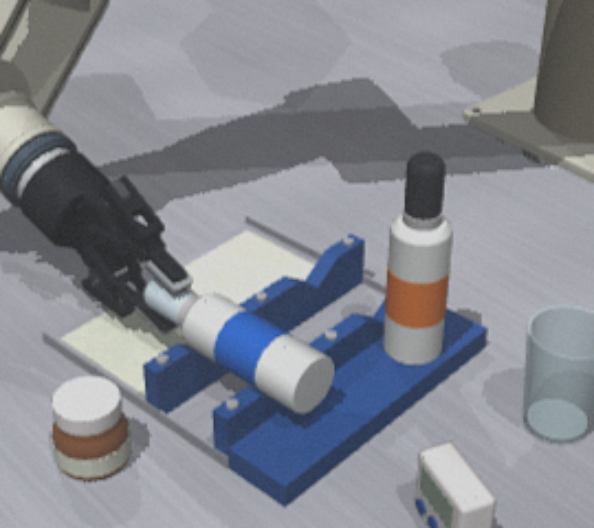

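```bash
python3 - <<'E'
from tip import *
for w in np.arange(.052,.0721,.002): manip.command_gripper(w,20)
print(manip.get_time(),manip.get_width(),manip.get_contact_force().round(2))
snap("s5")
c=manip.camera("scene"); print(proj(c,W(.027,.0625)),(proj(c,W(.027,.0625))-[210,110])*2.2,(proj(c,W(.035,.0625))-[210,110])*2.2)
E
```

```text
23.2083 0.07195594567348217 [ 0.3   0.04 -0.26]
[351.47282029 284.61332853] [311.24020465 384.14932277] [319.01093865 388.80744145]
```

View pics/s5.png

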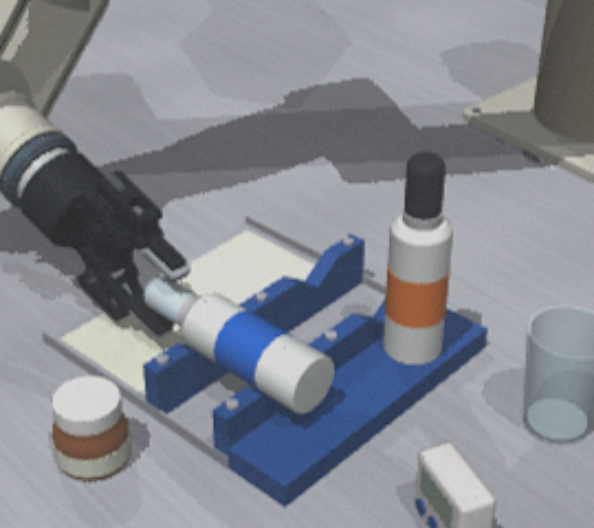

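```bash
python3 - <<'E'
from tip import *
phi=phi_of(np.pi/2); a=np.sin(phi)*X-np.cos(phi)*Z
p=manip.get_position()
manip.servo_line(p-.09*a,rate=.05); manip.servo_line(p-.09*a+[0,0,.15],rate=.12)
print(manip.get_time(),manip.get_contact_force().round(2))
snap("s6")
im=manip.camera("top")["image"][:,:,::-1]
cv2.imwrite("pics/t6.png",cv2.resize(im[155:340,200:430],None,fx=3.2,fy=3.2,interpolation=cv2.INTER_CUBIC))
c=manip.camera("top")
for x,z in((.022,.0625),(-.163,.0625),(-.1,.0625)): print((proj(c,W(x,z,-.065))-[200,155]+.5)*3.2)
E
python3 -c "
import cv2,numpy as np
a=cv2.imread('pics/s6.png');b=cv2.imread('pics/t6.png');h=500
r=lambda i:cv2.resize(i,(400,int(i.shape[0]*400/i.shape[1])))
b2=b; cv2.imwrite('pics/u6.png',b2)"
```

```text
26.6583 [-0.04  0.09 -0.02]
[280.46878321 257.74086932]
[560.15007929 225.69515056]
[465.23957692 236.56994022]
```

View pics/t6.png

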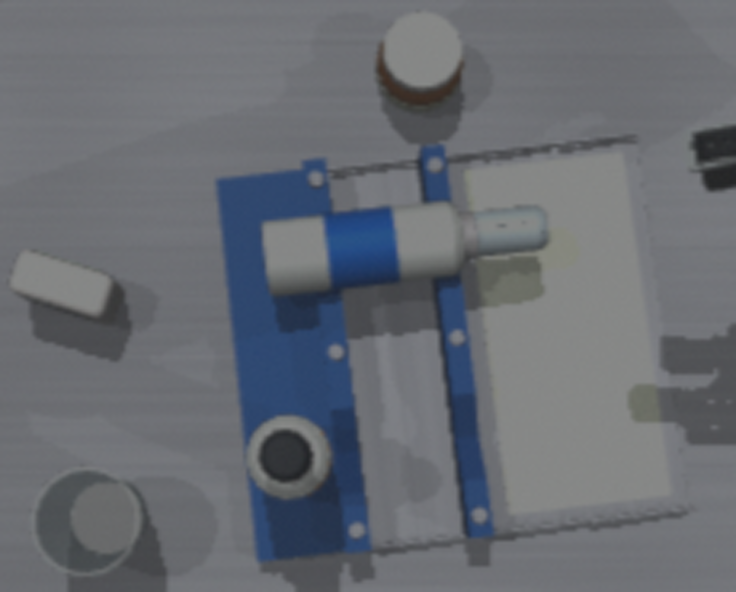

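View pics/s6.png

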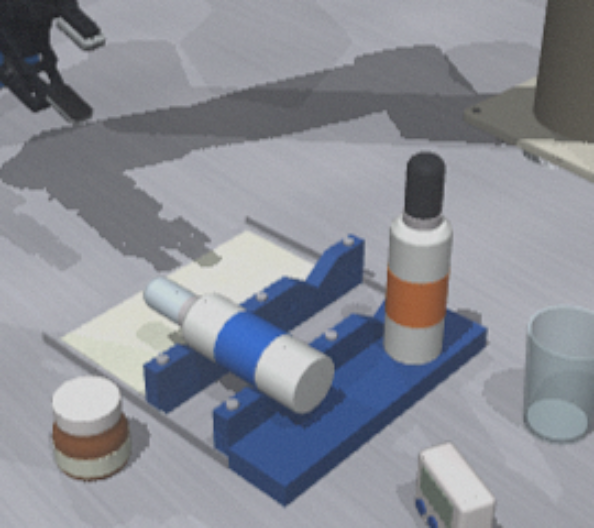

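```bash
python3 - <<'E'
from rig import manip
manip.hold(.5); manip.sign_off(); print(manip.get_time())
E
```

```text
the job is handed in; nothing more can be done
the job is handed in; nothing more can be done
```

The blue-banded bottle is on its side in the far lane, resting on both saddle bars with its cap over the blotting paper. I handed the job in at about 27 s of the 58 s allowed; no verdict is reported.

**How:** I held the half-open fingers (50 mm) loosely around the 30 mm cap. They pushed the bottle past its balance point over the front bar. I then turned the gripper with it, so the lower finger carried the bottle down slowly. I opened the fingers in 2 mm steps, and the bottle did not visibly move as they came away. The force readings at each step stayed under about 2 N.

**Last checks, from the top and scene pictures:**
- **Lane position:** the bottle is within about 1 mm of the lane's middle and within about 1° of its direction.
- **Cap position:** the cap's middle is about 130 to 138 mm behind the front bar's face; the limit is 115 to 165 mm.
- **Other items:** the orange-banded bottle is standing, and the timer, beaker and jar look unmoved. The arm is clear of everything.

**Disagreement:** the two cameras differ by about 6 mm on the underside, which is 29 mm out from the bar by the top view and 23 mm by the scene view. Both are in range.

**Not measured:** I judged level only from the bottle lying in both notches. I did not measure its height or tilt directly.

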